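# Find the full tub of white glaze by feel and slide it home in the bench rack

### The arm

A 6-joint arm with a two-finger parallel gripper is mounted at the origin on the work surface. World frame = base frame: x ahead of the robot, y to its left, z up, the work surface at z = 0. Lengths are in mm, angles in rad, forces in N, time in s.
With the tool pointing down it reaches from about 350 to 975 mm from the base axis. Payload 7.1 kg.
Tool frame: the origin (TCP) lies midway between the tips of the shut fingers; the grasp point (between the pads) lies 19 mm behind it (ctrl.hold_point_z is the distance from the TCP to the grasp point, in mm); x points along the fingers, y is the direction in which the jaws open and shut, and the axes are right-handed (so a half turn about x gives the same grasp; the last joint's range is limited). The gripper opens to 88 mm and grips with 3 to 60 N. Pads are 20 mm wide; open, the fingers measure 115 mm over their backs; the gripper's body (75 mm by 178 mm) begins 61 mm behind the grasp point.
Start: joints at [-1.308, 0.423, 1.63, -0, 1.089, -0.019], TCP at [173.821, -600.326, 222.675] pointing down, gripper open.
Joint ranges: [-3, 3], [-0.9, 2.11], [0.09, 2.58], [-1.31, 4.45], [0.11, 2.69], [-2.54, 2.54]. Speed limits (rad/s): [2.39, 2.39, 3.01, 3.14, 3.14, 3.14].

### API

Orientations are given as a rotation vector (axis times angle).
In Python, from workcell import ctrl, get_image, calibration gives the robot as it stands.
- The arm moves only by the tool move_arm, never from a script. Its argument "rows" is a list of rows, each a list of 5 numbers: the shift along the world's x, y, z in mm, then the turn about the world's z in rad, then the closure, from -1 (fully open) to 1 (shut). In form: [[tx, ty, tz, roll, jaw], ...]. A call has 1 to 12 rows; each row is the pose to reach, as a shift and turn from the pose measured when the call began; what a row does not reach only later rows make up. A row lasts 1/8 s, in which the tool goes at most 62.5 mm and 10.7 degrees, less where a joint would pass 70% of its speed; a pose out of reach is approached as far as the arm can. A call with a gripper value outside its range is refused whole. The fingers move at their own pace and stop on an object; the grip force is fixed at half the most. Time passes only in rows, so rows that repeat a pose let the fingers close. It gives the time, the measured TCP pose, the force and the opening at its end, in the units of the state.
- ctrl.get_obs(): the state, without advancing time (a new reading comes with each control period).
- get_image(name): name is "scene" or "top"; returns the picture (400x640x3 uint8, blue, green, red); there is no depth.
- calibration(name): a dict with "fx", "fy", "cx", "cy" (pixels), "view" (4x4, takes a point from world to camera coordinates). Camera axes: x right, y up, looking along -z (the intrinsics and any distortion apply to the point x, -y, -z); pixel columns grow to the right and rows downward; lengths in mm; the calibration is good to about 2 mm. A picture is of the moment at which its call begins. calibration takes no time and is no camera call.
- ctrl.close_job(): hands the job in, once; it reports no verdict.
The state is a dict: "t": time; "qpos": joint angles; "qvel": joint speeds; "joint_torque": joint torques, N m; "ee_pos": TCP position; "orientation": TCP orientation; "ft_force": force on the tool from outside, world axes, zero at the start; "moment": the same for the moment, N m; "width": finger opening in mm.
Only numpy, scipy, OpenCV 4.12 (cv2) and the standard library are available. Lean on these libraries where they do the work, as an engineer would, in place of code of your own. Each camera call takes 0.05 s, during which the arm holds its last target.

### The job

The three white tubs with grey lids look alike, but only one is full of glaze. Nudge them along the bench to feel which is the full one, the heaviest, and slide that tub into the empty bay of the rack, the one with the white chip, square and fully home against the back rail, without ramming it. Keep the tubs flat on the bench so that the glaze does not slop, leave the other two white tubs standing about where they are, and do not disturb the brush pot, the bowl or the tubs already in the rack.

Things in the scene. Friction and masses are not known exactly. Their poses are not given: they have to be found in the camera images.
- tub_a: white square tub, flat grey lid flush with its sides, plain paper labels: 86 x 86 mm, 62 mm tall, too wide to grip, loose. Origin at the centre of its underside, z up. Looks the same as the other two white tubs: one of the three is full (about 0.8 kg), one part used (0.19 kg), one nearly empty (0.13 kg). Pushing it along takes about 0.6 of its weight, give or take a sixth
- tub_b: white square tub, flat grey lid flush with its sides, plain paper labels: 86 x 86 mm, 62 mm tall, too wide to grip, loose. Origin at the centre of its underside, z up. Same look as tub_a; which of the three is full cannot be seen
- tub_c: white square tub, flat grey lid flush with its sides, plain paper labels: 86 x 86 mm, 62 mm tall, too wide to grip, loose. Origin at the centre of its underside, z up. Same look as tub_a; which of the three is full cannot be seen
- bay_white: the empty bay, any of the three, with a white chip on the rail behind it: two fixed plywood walls 6 mm thick, 40 mm high, 92 mm apart inside, straight on the bench (no floor). Origin on the bench where the centre of a tub fully home lies; x points into the bay, y left, z up. Back rail's face 43 mm beyond the origin; walls begin 15 mm before it, with 12 mm flared noses ahead of them
- rack: fixed wooden rail, 312 mm long, 30 mm thick, 50 mm high, that closes the backs of the three bays side by side (104 mm apart along y); origin on the bench at the middle bay's home centre, 43 mm before the rail's face; x away from the robot, square to the rail
- bay_mouth (a point): middle of the open mouth of the empty bay, between the tips of its flared noses, 27 mm before the bay's origin, 40 mm above the bench
- tub_blue: blue tub, 86 x 86 x 62 mm, about 0.5 kg, loose, standing in its own bay of the rack: leave it; origin at the centre of its underside
- tub_green: green tub, 86 x 86 x 62 mm, about 0.5 kg, loose, standing in its own bay of the rack: leave it; origin at the centre of its underside
- brush_pot: terracotta pot with brushes, 68 mm across, 82 mm tall in all, 0.35 kg, loose; origin at the centre of its underside; leave it
- bowl: small white bisque bowl, 72 mm across the rim, 50 mm tall, 0.25 kg, loose; origin at the centre of its underside; leave it
- table: the butcher-block bench, top at height 0, fixed; the tubs stand on it
Mind the look-alikes: they are no part of the job. What is shaped like the tub_c but pink or red is not meant. What is shaped like the tub_b but yellow is not meant.

How it is judged (in metres and radians):
At the end, for the whole second after the job is handed in: The full tub (the one that weighs more than 5 N on the bench) stands in the bay with the white chip, within 4 mm of the back rail, within 6 mm of the bay's centre line and square to it within 0.05 rad; all three white tubs stand flat and still on the bench (((x of tub_a in the frame of bay_white between -0.004 and 0.004 m and y of tub_a in the frame of bay_white between -0.006 and 0.006 m and (angle between the x axis of tub_a and the x axis of bay_white, either way round below 0.05 rad or angle between the x axis of tub_a and the y axis of bay_white, either way round below 0.05 rad) and contact force between tub_a and table above 5 N) or (x of tub_b in the frame of bay_white between -0.004 and 0.004 m and y of tub_b in the frame of bay_white between -0.006 and 0.006 m and (angle between the x axis of tub_b and the x axis of bay_white, either way round below 0.05 rad or angle between the x axis of tub_b and the y axis of bay_white, either way round below 0.05 rad) and contact force between tub_b and table above 5 N) or (x of tub_c in the frame of bay_white between -0.004 and 0.004 m and y of tub_c in the frame of bay_white between -0.006 and 0.006 m and (angle between the x axis of tub_c and the x axis of bay_white, either way round below 0.05 rad or angle between the x axis of tub_c and the y axis of bay_white, either way round below 0.05 rad) and contact force between tub_c and table above 5 N)) and angle between each of tub_a, tub_b, tub_c's own z axis and vertical below 0.06 rad and height (world z) of each of tub_a, tub_b, tub_c below 0.006 m and linear speed of each of tub_a, tub_b, tub_c below 0.01 m/s); the robot touches nothing.
It fails at once if a white tub is tipped (over 0.25 rad) or lifted (over 15 mm) (angle between any of tub_a, tub_b, tub_c's own z axis and vertical above 0.25 rad or height (world z) of any of tub_a, tub_b, tub_c above 0.015 m).
It fails at once if more than one of the white tubs has been moved over 120 mm from where it stood (distance of each of tub_a, tub_b from where it was at the start of the episode above 0.12 m or distance of each of tub_b, tub_c from where it was at the start of the episode above 0.12 m or distance of each of tub_a, tub_c from where it was at the start of the episode above 0.12 m).
It fails at once if the brush pot, the bowl or a tub already in the rack is moved more than 20 mm (distance of any of brush_pot, bowl, tub_blue, tub_green from where it was at the start of the episode above 0.02 m).
It fails at once if a white tub is rammed against the rack with more than 40 N (contact force between any of tub_a, tub_b, tub_c and bay_white above 40 N or contact force between any of tub_a, tub_b, tub_c and rack above 40 N).
It also fails if it takes over 72 s, if anything falls off the work surface, if the arm or the gripper's body presses on something with over 40 N, if the wrist force passes 120 N, or if a joint passes its speed limit or range.

## Working session

There is one attempt and no reset: what is moved stays moved. The work goes in short steps, Python scripts to look and compute and a tool call to move; the robot and the scene stay as the last step left them, time stands still between calls to the robot, and variables do not carry over. Pictures are saved under pics/ and viewed, and the job is handed in when it is done.

Besides the shell and the picture viewer there is one more tool, called after ">>>" as name([rows], argument=value, ...), one row to a line, values as JSON. move_arm: Moves the arm, as the interface text tells. Its arguments: {"type":"object","properties":{"rows":{"type":"array"}},"required":["rows"]}

```bash
mkdir -p pics; ls; python3 - <<'E'
from workcell import ctrl,get_image,calibration
import cv2,numpy as np
for n in("scene","top"):
    cv2.imwrite(f"pics/{n}0.png",get_image(n)); c=calibration(n); print(n,{k:np.round(np.array(v),3).tolist() for k,v in c.items()})
print(ctrl.get_obs())
E
```

```text
pics
scene {'fx': 379.243, 'fy': 379.243, 'cx': 323.31, 'cy': 203.226, 'view': [[-0.273, 0.962, -0.014, 167.847], [-0.782, -0.213, 0.586, 374.805], [0.561, 0.171, 0.81, -1374.831], [0.0, 0.0, 0.0, 1.0]]}
top {'fx': 449.928, 'fy': 449.928, 'cx': 316.244, 'cy': 201.243, 'view': [[0.028, -0.999, 0.018, -49.356], [0.997, 0.029, 0.068, -550.025], [-0.068, 0.016, 0.998, -1180.54], [0.0, 0.0, 0.0, 1.0]]}
{'t': 0.1, 'qpos': array([-1.30800376e+00,  4.23787255e-01,  1.63060581e+00, -1.38381616e-05,
        1.08861015e+00, -1.90446706e-02]), 'qvel': array([ 0.00081617, -0.00325856, -0.00229064,  0.000202  ,  0.00091176,
        0.00135074]), 'joint_torque': array([-6.02657310e-04, -5.45617747e+01, -2.74326289e+01,  6.44889800e-02,
        1.88649469e-02, -3.74887270e-05]), 'ee_pos': array([ 173.68801109, -599.85314353,  221.96822966]), 'orientation': array([ 2.07076752,  0.29525352, -2.07115166]), 'ft_force': array([-0.19199402,  0.05875629,  0.0042665 ]), 'moment': array([-0.01062963,  0.00711431,  0.01378429]), 'width': 87.87503846080632}
```

View pics/scene0.png

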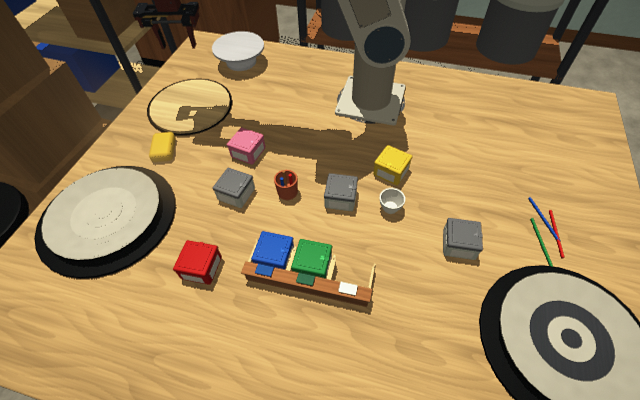

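View pics/top0.png

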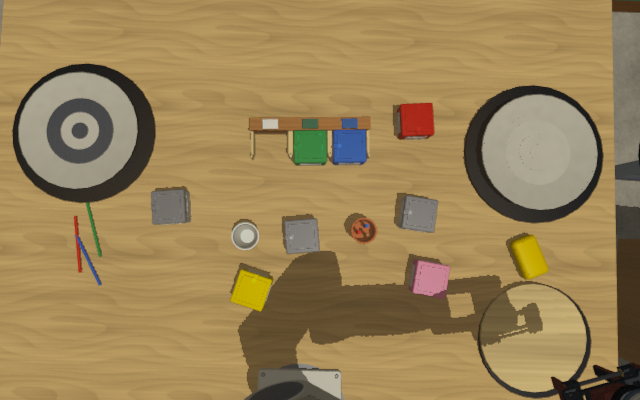

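The grey-lidded tubs are at top pixels (171,207), (302,235) and (419,213). The bay with the white chip is at about (270,145). The look-alikes are yellow (251,290) and (529,256), pink (431,278) and red (416,120).

```bash
cat > h.py <<'E'
import numpy as np,cv2
from workcell import ctrl,get_image,calibration
def proj(n,P):
    c=calibration(n);V=np.array(c['view']);p=np.atleast_2d(P)@V[:3,:3].T+V[:3,3]
    return np.c_[c['fx']*p[:,0]/-p[:,2]+c['cx'],c['fy']*-p[:,1]/-p[:,2]+c['cy']]
def ray(n,uv):
    c=calibration(n);V=np.array(c['view']);uv=np.atleast_2d(uv)
    d=np.c_[(uv[:,0]-c['cx'])/c['fx'],-(uv[:,1]-c['cy'])/c['fy'],-np.ones(len(uv))]@V[:3,:3]
    return -V[:3,:3].T@V[:3,3],d
def plane(n,uv,z):
    o,d=ray(n,uv);return o+d*((z-o[2])/d[:,2])[:,None]
def tri(a,ua,b,ub):
    o1,d1=ray(a,ua);o2,d2=ray(b,ub);d1,d2=d1[0],d2[0]
    s=np.linalg.lstsq(np.c_[d1,-d2],o2-o1,rcond=None)[0]
    p,q=o1+s[0]*d1,o2+s[1]*d2;return (p+q)/2,np.linalg.norm(p-q)
E
python3 - <<'E'
from h import *
t=cv2.imread('pics/top0.png');s=cv2.imread('pics/scene0.png')
c1=cv2.resize(t[100:260,140:340],None,fx=4,fy=4,interpolation=cv2.INTER_CUBIC)
cv2.imwrite('pics/c1.png',c1[:600])
cv2.imwrite('pics/c2.png',cv2.resize(s[220:320,220:390],None,fx=4.5,fy=4.5,interpolation=cv2.INTER_CUBIC))
for n,im in(('top',t),('scene',s)):
    hsv=cv2.cvtColor(im,cv2.COLOR_BGR2HSV)
    m=((hsv[...,1]<40)&(hsv[...,2]>70)&(hsv[...,2]<150)).astype(np.uint8)
    m=cv2.morphologyEx(m,cv2.MORPH_OPEN,np.ones((3,3)))
    cs,_=cv2.findContours(m,0,2)
    for c in cs:
        a=cv2.contourArea(c)
        if 400<a<3000: print(n,a,cv2.minAreaRect(c),plane(n,cv2.minAreaRect(c)[0],62).round(1))
E
```

```text
top 983.5 ((301.3264465332031, 235.7440948486328), (32.51932144165039, 32.28922653198242), 85.60128784179688) [[458.8   2.7  62. ]]
top 970.5 ((418.9869384765625, 213.59828186035156), (32.38011169433594, 32.51227569580078), 7.594643592834473) [[ 524.1 -298.5   62. ]]
top 1003.5 ((168.00003051757812, 206.5), (32.66082763671875, 32.92690658569336), 86.18592071533203) [[523.8 345.1  62. ]]
top 1544.0 ((82.55657958984375, 136.9069366455078), (51.65243911743164, 67.66167449951172), 64.98310089111328) [[696.6 572.5  62. ]]
scene 855.0 ((464.4999694824219, 233.49998474121094), (37.052398681640625, 26.870058059692383), 8.130102157592773) [[529.3 350.9  62. ]]
scene 645.0 ((340.6538391113281, 186.2692413330078), (30.140439987182617, 23.442564010620117), 7.125016689300537) [[462.9   8.2  62. ]]
scene 608.0 ((232.05657958984375, 181.8416290283203), (31.212013244628906, 24.956157684326172), 19.653823852539062) [[ 528.1 -293.7   62. ]]
scene 1347.5 ((615.5, 18.5), (37.0, 47.0), 90.0) [[-684.5  880.4   62. ]]
scene 461.5 ((472.5, 8.5), (17.0, 33.0), 90.0) [[-624.   312.6   62. ]]
```

View pics/c1.png

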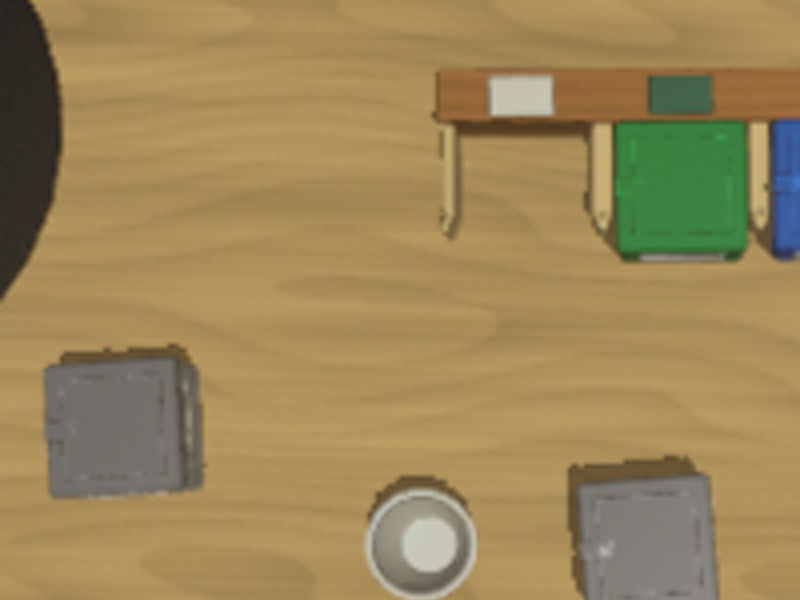

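View pics/c2.png

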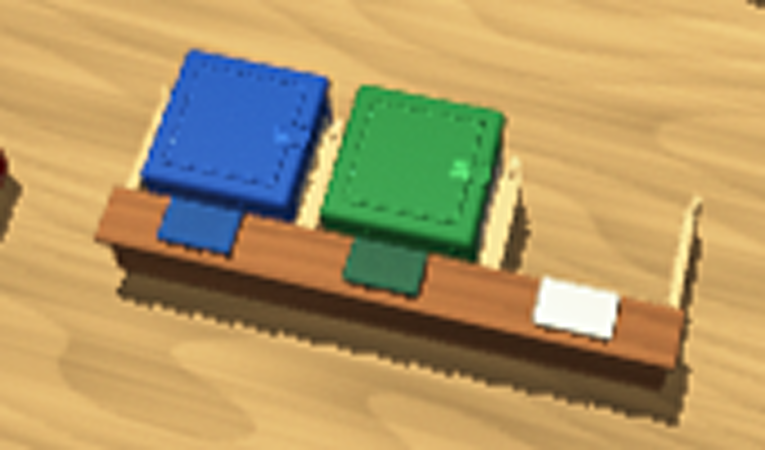

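```bash
python3 - <<'E'
from h import *
t=cv2.imread('pics/top0.png');s=cv2.imread('pics/scene0.png')
pts={'top':{},'scene':{}}
for n,im in(('top',t),('scene',s)):
    # lids: manual-seeded colour masks, 4x upsampled
    k=4;big=cv2.resize(im,None,fx=k,fy=k,interpolation=cv2.INTER_CUBIC);hsv=cv2.cvtColor(big,cv2.COLOR_BGR2HSV);H,S,Vv=[hsv[...,i].astype(int) for i in range(3)]
    seeds={'A':(168,206),'B':(301,236),'C':(419,213),'green':(310,147),'blue':(350,147),'chip':(270,124)} if n=='top' else {'A':(463,230),'B':(341,186),'C':(234,183),'green':(313,257),'blue':(273,248),'chip':(348,288)}
    for name,(u,v) in seeds.items():
        ref=np.median(big[v*k-8:v*k+8,u*k-8:u*k+8].reshape(-1,3),0)
        m=(np.abs(big.astype(int)-ref).max(2)<(28 if name!='chip' else 45)).astype(np.uint8)
        m=cv2.morphologyEx(m,cv2.MORPH_CLOSE,np.ones((13,13)));m=cv2.morphologyEx(m,cv2.MORPH_OPEN,np.ones((9,9)))
        cs,_=cv2.findContours(m,0,1)
        c=[c for c in cs if cv2.pointPolygonTest(c,(u*k,v*k),False)>=0]
        if not c: print(n,name,'none');continue
        c=max(c,key=cv2.contourArea).reshape(-1,2).astype(float)
        z=50 if name=='chip' else 62
        w=plane(n,(c+.5)/k-.5,z)[:,:2].astype(np.float32)
        r=cv2.minAreaRect(w);cen=np.array(r[0]);pts[n][name]=proj(n,[*cen,z])[0]
        print(n,name,ref,np.round(cen,1),np.round(r[1],1),round(r[2],2))
for nm in pts['top']:
    if nm in pts['scene']: print(nm,[np.round(x,1) for x in tri('top',pts['top'][nm],'scene',pts['scene'][nm])])
E
```

```text
top A [106. 111. 115.] [523.8 339.1] [ 86.8 100.4] 4.78
top B [121. 127. 130.] [458.7   1.7] [83.2 85.6] 6.67
top C [119. 124. 128.] [ 522.2 -300.2] [85.5 87. ] 83.14
top green [ 65. 130.  59.] [690.3 -12.5] [84.5 85.6] 3.15
top blue [158.  93.  59.] [ 710.2 -114.1] [111.7  82.9] 2.46
top chip [176. 192. 198.] [749.9  94.5] [24.6 40. ] 1.86
scene A [113. 119. 120.] [533.1 345. ] [93.9 97.7] 5.84
scene B [119. 125. 126.] [461.    7.8] [83.5 85. ] 6.19
scene C [120. 126. 127.] [ 526.8 -294.6] [82.7 84.7] 82.98
scene green [ 80. 163.  61.] [692.8  -7.4] [81.4 84.3] 2.54
scene blue [197. 103.  50.] [ 697.5 -109.8] [80.5 83. ] 2.41
scene chip [240. 250. 249.] [747.   97.8] [24.8 41.1] 2.65
A [array([524.2, 345.8,  48.1]), np.float64(4.7)]
B [array([458. ,   4.4,  57.2]), np.float64(5.4)]
C [array([ 521.9, -300.4,   54.5]), np.float64(3.4)]
green [array([690.7, -10.5,  56.8]), np.float64(4.2)]
blue [array([ 705.8, -109. ,   76.9]), np.float64(8.0)]
chip [array([748.7,  96.1,  53. ]), np.float64(3.9)]
```

```bash
python3 - <<'E'
from h import *
for n in('top','scene'):
    im=cv2.imread(f'pics/{n}0.png');k=4;big=cv2.resize(im,None,fx=k,fy=k,interpolation=cv2.INTER_CUBIC)
    hsv=cv2.cvtColor(big,cv2.COLOR_BGR2HSV)
    ref=big[int(118.5*k) if n=='top' else 275*k, 290*k] 
    x0,y0,x1,y1=(235,105,385,175) if n=='top' else (225,220,395,325)
    sub=hsv[y0*k:y1*k,x0*k:x1*k].astype(int)
    print(n,[sub[int((v-y0)*k),int((u-x0)*k)] for u,v in (((290,124),(330,124),(260,150),(253,145)) if n=='top' else ((325,279),(362,292),(330,270),(373,280)))])
    bs=big[y0*k:y1*k,x0*k:x1*k]
    cv2.imwrite(f'pics/z_{n}.png',cv2.resize(bs[:, :],(780,int(780*bs.shape[0]/bs.shape[1]))))
E
```

```text
top [array([ 15, 157, 151]), array([ 15, 156, 157]), array([ 19, 125, 159]), array([ 20, 109, 168])]
scene [array([ 14, 167, 163]), array([ 13, 165, 189]), array([ 25,  92, 250]), array([ 17, 139,  92])]
```

View pics/z_top.png

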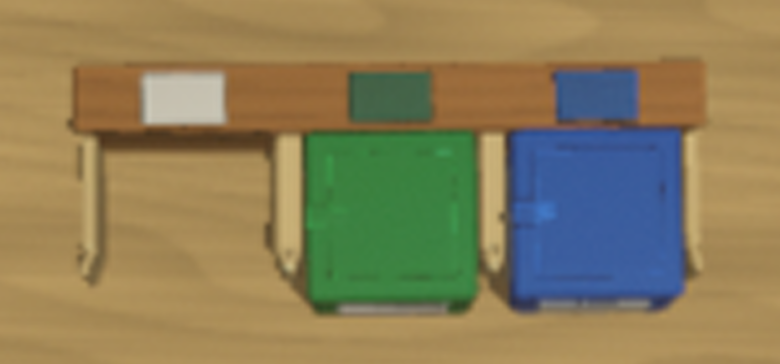

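View pics/z_scene.png

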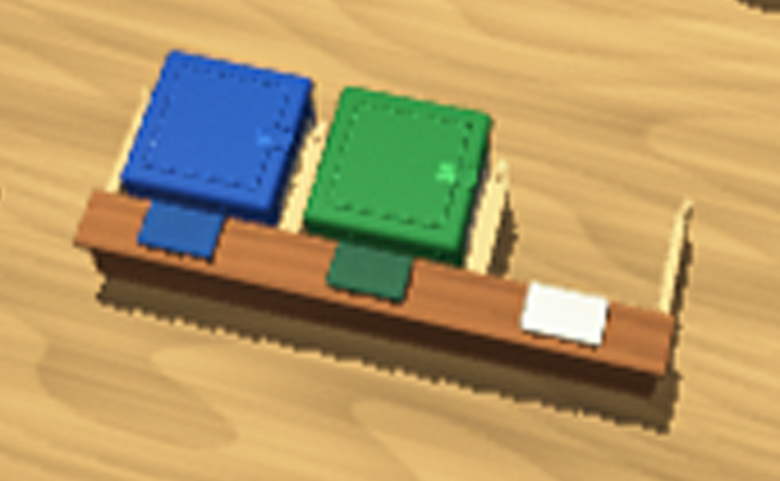

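```bash
python3 - <<'E'
from h import *
T=lambda p:(np.array(p)/5.2+[235,105])
S=lambda p:(np.array(p)/(780/170)+[225,220])
top={'w':(184,97.5),'g':(391,96.5),'b':(597,95.5),'BL':(74,66),'BR':(704,60)}
sc={'w':(565,314),'g':(370,272.5),'b':(180,230),'BR':(76,244),'BL':(664,374),'FR':(94,191),'FL':(672,315)}
for n,f,D in(('top',T,top),('scene',S,sc)):
    P={k:plane(n,f(v),50)[0,:2] for k,v in D.items()}
    print(n,{k:v.round(1) for k,v in P.items()})
    e=P['w']-P['b'];print('chips len',np.linalg.norm(e),'psi',np.arctan2(-e[0],e[1]))
    e=P['BL']-P['BR'];print('rail len',np.linalg.norm(e),'psi',np.arctan2(-e[0],e[1]))
    if 'FL' in P:
        e=P['FL']-P['FR'];print('front len',np.linalg.norm(e),'psi',np.arctan2(-e[0],e[1]))
for k in 'wgb':print(k,tri('top',T(top[k]),'scene',S(sc[k])))
# wall tips z=40 inner
print('tips top',plane('top',T([(90,272),(288,265)]),40).round(1),'scene',plane('scene',S([(687,205),(503,165)]),40).round(1))
E
```

```text
top {'w': array([749.3,  92.8]), 'g': array([753.1, -11.6]), 'b': array([ 757. , -115.7]), 'BL': array([763.6, 148.7]), 'BR': array([ 777. , -169.6])}
chips len 208.67838086674425 psi 0.03713248473989656
rail len 318.6472982067359 psi 0.04215005078075198
scene {'w': array([748. ,  99.3]), 'g': array([752.8,  -4.7]), 'b': array([ 756.5, -109.8]), 'BR': array([ 778.8, -160.3]), 'BL': array([766., 155.]), 'FR': array([ 747.2, -163.2]), 'FL': array([733.9, 152.5])}
chips len 209.26069951598745 psi 0.04042246003215612
rail len 315.51956324293735 psi 0.040824269936626835
front len 315.98640195483244 psi 0.04222247110759607
w (array([748.64539611,  96.05181362,  49.59207046]), np.float64(6.595611840085089))
g (array([752.70546804,  -8.33437035,  47.82939684]), np.float64(6.704914237883603))
b (array([ 756.44287656, -113.1814282 ,   48.21260905]), np.float64(5.717886955303538))
tips top [[660.7 138.   40. ]
 [667.3  38.1  40. ]] scene [[665.  147.6  40. ]
 [668.   45.1  40. ]]
```

```bash
python3 - <<'E'
from h import *
from scipy.spatial.transform import Rotation as R
o=ctrl.get_obs();print(R.from_rotvec(o['orientation']).as_matrix().round(3))
print('bowl',plane('top',[245.5,236],50),plane('scene',[392,201],50),'pot',plane('top',[363,230.5],60),plane('scene',[286.5,183],60))
print('pink',plane('top',[431,278],62),'yellow',plane('top',[251,290],62),'red',plane('top',[417,120],62))
E
```

```text
[[-0.     0.278 -0.961]
 [ 0.001 -0.961 -0.278]
 [-1.    -0.001 -0.   ]]
bowl [[454.05739456 146.56524114  50.        ]] [[466.84304204 155.43217129  50.        ]] pot [[ 476.6181043  -155.17120945   60.        ]] [[ 490.08653763 -143.277964     60.        ]]
pink [[ 360.49867491 -331.30852442   62.        ]] yellow [[318.45959768 125.77981923  62.        ]] red [[ 768.6391686  -290.24710626   62.        ]]
```

>>> move_arm([
  [60, 70, 0, -0.12, 0.1],
  [100, 120, -20, -0.24, 0.1],
  [150, 180, -40, -0.24, 0.1],
  [200, 240, -60, -0.24, 0.1],
  [266, 302, -100, -0.24, 0.1],
  [266, 302, -100, -0.24, 0.1],
  [266, 302, -100, -0.24, 0.1],
  [266, 302, -150, -0.24, 0.1],
  [266, 302, -205, -0.24, 0.1],
  [266, 302, -205, -0.24, 0.1],
  [266, 302, -205, -0.24, 0.1],
])

```text
t: 1.48
ee_pos: [440.2, -298.4, 18.2]
orientation: [2.202, 0.047, -2.2]
ft_force: [-0.0, -0.5, 0.1]
width: 39.7
```

```bash
python3 - <<'E'
from h import *
o=ctrl.get_obs();print(o['t'],o['ee_pos'],o['ft_force'],o['width'])
for n in('top','scene'): cv2.imwrite(f'pics/{n}1.png',get_image(n))
t=cv2.imread('pics/top1.png');s=cv2.imread('pics/scene1.png')
cv2.imwrite('pics/v1.png',np.hstack([cv2.resize(t[150:300,340:490],(400,400)),cv2.resize(s[110:260,160:310],(400,400))]))
E
```

```text
1.475 [ 440.20788888 -298.36168165   18.15407928] [-0.03537818 -0.49503748  0.08558642] 39.70722507744253
```

View pics/v1.png

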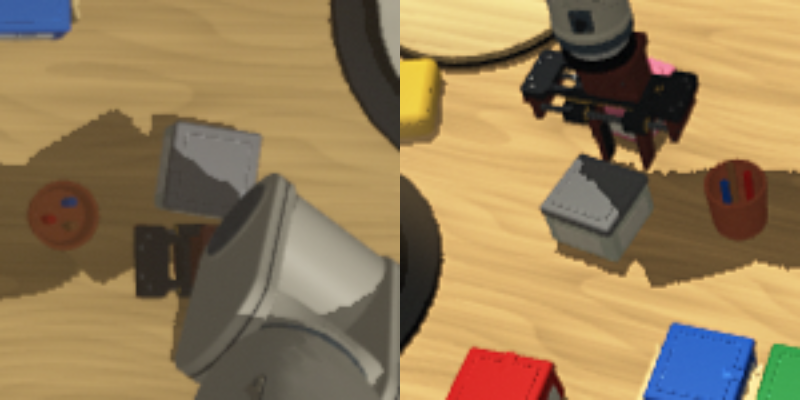

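>>> move_arm([
  [12, 0, -3, 0, 0.1],
  [22, 0.5, -3, 0, 0.1],
  [26, 1, -3, 0, 0.1],
  [30, 1, -3, 0, 0.1],
  [34, 1, -3, 0, 0.1],
  [37, 1, -3, 0, 0.1],
  [40, 1, -3, 0, 0.1],
])

```text
t: 2.45
ee_pos: [480.1, -298.0, 16.6]
orientation: [2.201, 0.045, -2.199]
ft_force: [-7.1, -1.4, 5.4]
width: 39.2
```

>>> move_arm([
  [3, 0, 0, 0, 0.1],
  [6, 0, 0, 0, 0.1],
])

```text
t: 2.7
ee_pos: [485.6, -298.0, 16.7]
orientation: [2.2, 0.045, -2.201]
ft_force: [-5.3, -2.0, 1.3]
width: 39.6
```

>>> move_arm([
  [3, 0, 0, 0, 0.1],
  [6, 0, 0, 0, 0.1],
])

```text
t: 2.95
ee_pos: [491.2, -297.9, 16.8]
orientation: [2.199, 0.046, -2.202]
ft_force: [-5.0, -2.1, 2.0]
width: 39.7
```

>>> move_arm([
  [-10, 0, 0, 0, 0.1],
  [-20, 0, 0, 0, 0.1],
  [-20, 0, 0, 0, 0.1],
  [-20, 0, 0, 0, 0.1],
])

```text
t: 3.45
ee_pos: [471.3, -298.1, 16.9]
orientation: [2.199, 0.045, -2.202]
ft_force: [0.3, -0.1, -0.2]
width: 39.8
```

```bash
cat > look.py <<'E'
import sys
from h import *
tag=sys.argv[1]
for n in('top','scene'):
    im=get_image(n);cv2.imwrite(f'pics/{n}{tag}.png',im)
a=cv2.imread(f'pics/top{tag}.png')[90:310,130:490];b=cv2.imread(f'pics/scene{tag}.png')[110:330,160:520]
cv2.imwrite(f'pics/v{tag}.png',cv2.resize(np.vstack([a]),(800,489)));cv2.imwrite(f'pics/w{tag}.png',cv2.resize(b,(800,489)))
o=ctrl.get_obs();print(o['t'],o['ee_pos'].round(1),o['ft_force'].round(2))
E
python3 look.py 2
```

```text
3.55 [ 471.5 -298.1   16.9] [-0.14 -0.27  0.04]
```

View pics/v2.png

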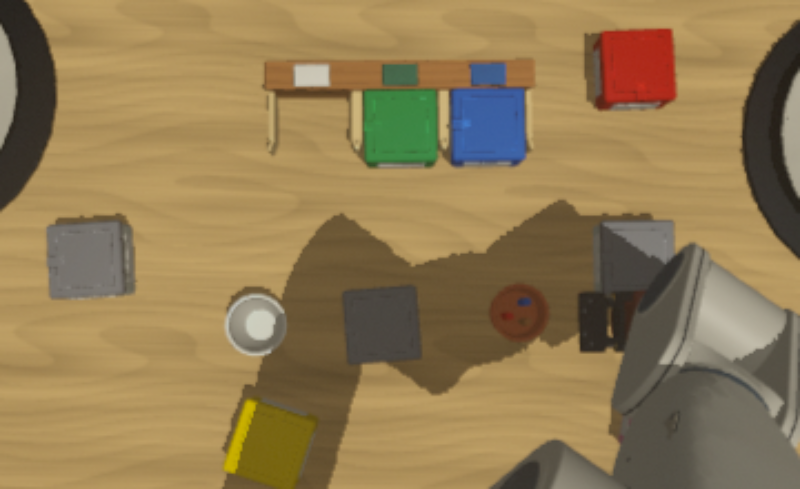

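View pics/w2.png

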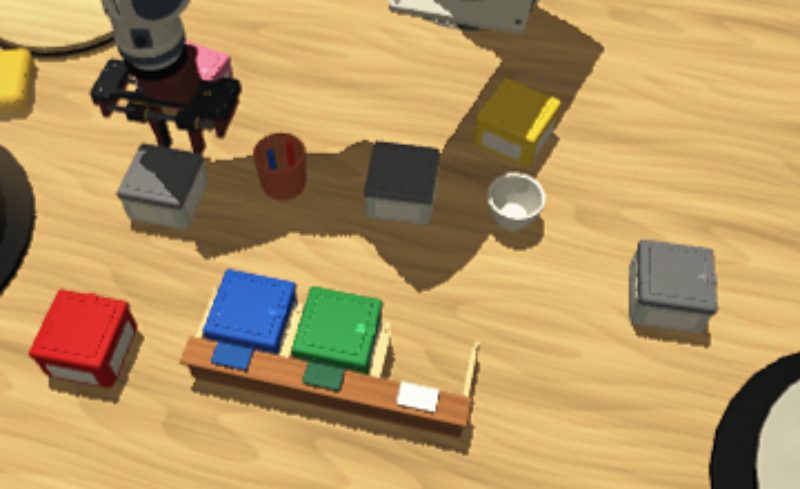

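C pushes at about 5 N and the reading falls to zero when I back off, which suits the full tub. I'll nudge B lightly to compare.

>>> move_arm([
  [-20, 0, 60, 0, 0.1],
  [-40, 30, 110, 0, 0.1],
  [-80, 90, 110, 0, 0.1],
  [-84, 150, 110, 0, 0.1],
  [-84, 210, 110, 0, 0.1],
  [-84, 265, 110, 0, 0.1],
  [-84, 303, 110, 0, 0.1],
  [-84, 303, 110, 0, 0.1],
  [-84, 303, 60, 0, 0.1],
  [-84, 303, 8, 0, 0.1],
  [-84, 303, 0, 0, 0.1],
  [-84, 303, 0, 0, 0.1],
])

```text
t: 5.05
ee_pos: [387.6, 4.4, 17.2]
orientation: [2.199, 0.045, -2.203]
ft_force: [0.4, -0.3, 0.3]
width: 39.7
```

>>> move_arm([
  [8, 0, 0, 0, 0.1],
  [13, 0, 0, 0, 0.1],
  [17, 0, 0, 0, 0.1],
  [20, 0, 0, 0, 0.1],
  [23, 0, 0, 0, 0.1],
])

```text
t: 5.68
ee_pos: [410.5, 4.5, 17.3]
orientation: [2.198, 0.045, -2.203]
ft_force: [-1.7, 1.2, 1.3]
width: 39.4
```

>>> move_arm([
  [3, 0, 0, 0, 0.1],
  [6, 0, 0, 0, 0.1],
])

```text
t: 5.92
ee_pos: [416.3, 4.5, 17.2]
orientation: [2.197, 0.045, -2.204]
ft_force: [-2.9, -0.3, 2.1]
width: 39.6
```

>>> move_arm([
  [2, 0, 0, 0, 0.1],
  [4, 0, 0, 0, 0.1],
])

```text
t: 6.18
ee_pos: [420.4, 4.5, 17.1]
orientation: [2.197, 0.045, -2.204]
ft_force: [-1.7, 0.0, 0.1]
width: 39.4
```

>>> move_arm([
  [2, 0, 0, 0, 0.1],
  [4, 0, 0, 0, 0.1],
])

```text
t: 6.42
ee_pos: [424.5, 4.5, 17.1]
orientation: [2.197, 0.045, -2.205]
ft_force: [-1.2, -0.5, 0.7]
width: 39.4
```

```bash
python3 look.py 3
```

```text
6.525 [425.    4.5  17.1] [-0.67 -0.19 -0.07]
```

View pics/v3.png

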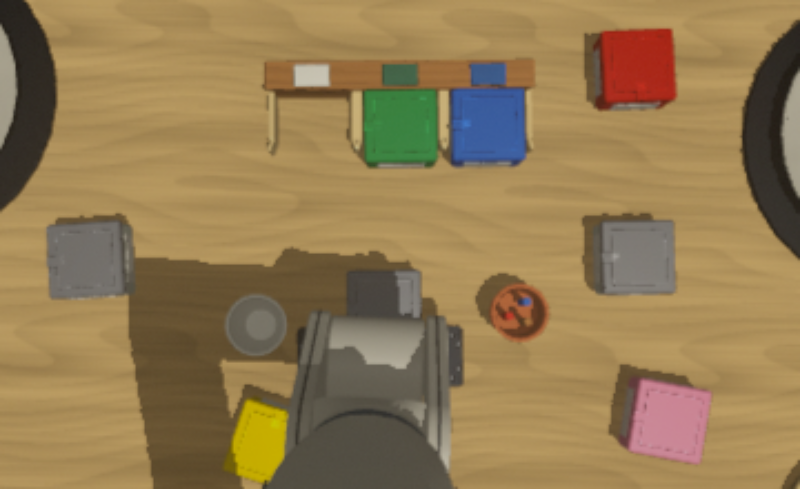

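```bash
cat > meas.py <<'E'
from h import *
def tub(n,im,seed,z=62,tol=28,k=4):
    u,v=seed;big=cv2.resize(im,None,fx=k,fy=k,interpolation=cv2.INTER_CUBIC)
    u=int(u);v=int(v);ref=np.median(big[v*k-8:v*k+8,u*k-8:u*k+8].reshape(-1,3),0)
    m=(np.abs(big.astype(int)-ref).max(2)<tol).astype(np.uint8)
    m=cv2.morphologyEx(m,cv2.MORPH_CLOSE,np.ones((13,13)));m=cv2.morphologyEx(m,cv2.MORPH_OPEN,np.ones((13,13)))
    cs,_=cv2.findContours(m,0,1)
    c=[c for c in cs if cv2.pointPolygonTest(c,(u*k,v*k),False)>=0]
    if not c: return None
    c=max(c,key=cv2.contourArea).reshape(-1,2).astype(float)
    r=cv2.minAreaRect(plane(n,(c+.5)/k-.5,z)[:,:2].astype(np.float32))
    return np.round(r[0],1),np.round(r[1],1),round(r[2],2)
E
python3 - <<'E'
from meas import *
for n,s in(('top',[(417,206)]),('scene',[(232,190)])):
    im=cv2.imread(f'pics/{n}3.png')
    for q in s: print(n,tub(n,im,q),tub(n,im,q,tol=20))
print(ctrl.get_obs()['qpos'])
E
```

```text
top (array([ 543.7, -293.4]), array([85.7, 84.2]), 1.99) (array([ 544.1, -293.5]), array([83.2, 83.1]), 2.33)
scene (array([ 546.5, -287.4]), array([82.9, 83.2]), 2.29) (array([ 546.7, -287.4]), array([81.6, 82.6]), 2.48)
[-1.74221137e-02  5.32536415e-01  2.16202655e+00 -2.81919368e-04
  4.49363710e-01  1.51302215e+00]
```

>>> move_arm([
  [-12, 0, 10, 0, 0.1],
  [-12, 0, 60, 0, 0.1],
  [-12, -30, 110, 0, 0.1],
  [0, -90, 110, 0, 0.1],
  [15, -150, 110, 0, 0.1],
  [30, -210, 110, 0, 0.1],
  [50, -265, 110, 0, 0.1],
  [50, -297, 110, 0, 0.1],
  [50, -297, 110, 0, 0.1],
  [50, -297, 55, 0, 0.1],
  [50, -297, 0, 0, 0.1],
  [50, -297, 0, 0, 0.1],
])

```text
t: 8.02
ee_pos: [471.5, -289.2, 14.0]
orientation: [2.192, 0.051, -2.214]
ft_force: [-0.5, 0.1, 0.3]
width: 39.8
```

>>> move_arm([
  [8, 0, 0, 0, 0.1],
  [14, 0, 0, 0, 0.1],
  [20, 0, 0, 0, 0.1],
  [27, 0, 0, 0, 0.1],
  [34, 0, 0, 0, 0.1],
  [41, 1, 0, 0, 0.1],
  [48, 1, 0, 0, 0.1],
  [54, 2, 0, 0, 0.1],
  [59, 2, 0, 0, 0.1],
  [63, 2, 0, 0, 0.1],
  [64, 2, 0, 0, 0.1],
  [64, 2, 0, 0, 0.1],
])

```text
t: 9.52
ee_pos: [534.3, -287.0, 15.4]
orientation: [2.19, 0.052, -2.217]
ft_force: [-7.6, -0.9, 6.5]
width: 39.5
```

>>> move_arm([
  [-15, 0, 0, 0, 0.1],
  [-30, 0, 10, 0, 0.1],
  [-45, 0, 60, 0.1, 0.1],
  [-45, -40, 110, 0.25, 0.1],
  [-45, -80, 110, 0.43, 0.1],
  [-20, -85, 110, 0.61, 0.1],
  [10, -85, 110, 0.79, 0.1],
  [30, -85, 110, 0.97, 0.1],
  [53, -85, 110, 1.15, 0.1],
  [53, -85, 110, 1.33, 0.1],
  [53, -85, 110, 1.5, 0.1],
  [53, -85, 110, 1.57, 0.1],
])

```text
t: 11.02
ee_pos: [586.7, -372.1, 126.3]
orientation: [1.165, 1.224, -1.186]
ft_force: [-0.5, -0.1, 0.0]
width: 39.9
```

```bash
python3 look.py 4; python3 -c "
from h import *
print(ctrl.get_obs()['qpos'].round(2))
from scipy.spatial.transform import Rotation as R
print(R.from_rotvec(ctrl.get_obs()['orientation']).as_matrix().round(3))"
```

```text
11.125 [ 586.8 -372.1  126.3] [0.37 0.44 0.34]
[-0.58  0.63  1.52 -0.02  0.99 -0.61]
[[-0.005  0.999  0.041]
 [-0.013  0.041 -0.999]
 [-1.    -0.005  0.013]]
```

View pics/v4.png

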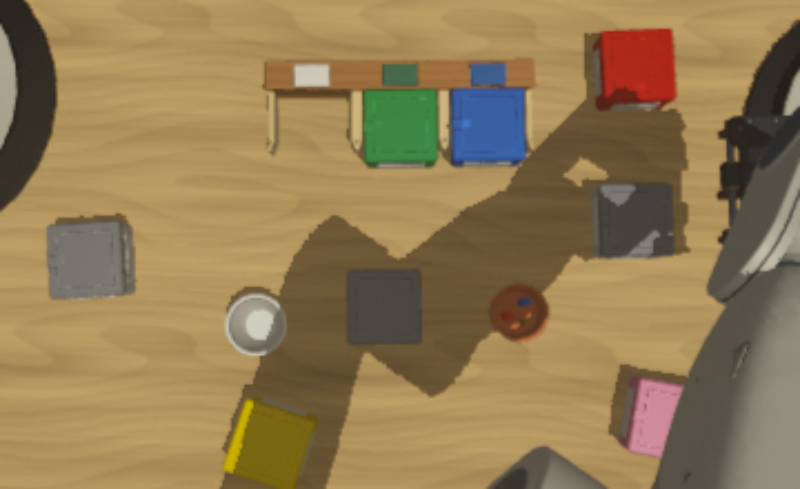

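View pics/w4.png

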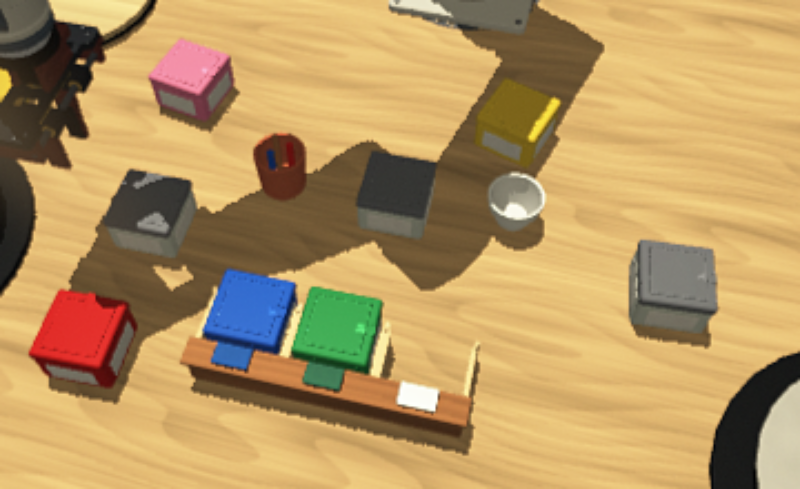

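>>> move_arm([
  [1, 0, -50, 0, 0.1],
  [1, 0, -100, 0, 0.1],
  [1, 0, -110, 0, 0.1],
  [1, 0, -110, 0, 0.1],
  [1, 10, -110, 0, 0.1],
  [1, 18, -110, 0, 0.1],
  [0.5, 23, -110, 0, 0.1],
  [0.5, 28, -110, 0, 0.1],
  [0, 33, -110, 0, 0.1],
  [0, 38, -110, 0, 0.1],
  [0, 43, -110, 0, 0.1],
])

```text
t: 12.5
ee_pos: [587.3, -330.1, 16.8]
orientation: [1.167, 1.22, -1.189]
ft_force: [0.5, -6.0, 1.4]
width: 39.8
```

>>> move_arm([
  [-0.3, 7, 0, 0, 0.1],
  [-0.6, 14, 0, 0, 0.1],
  [-0.9, 21, 0, 0, 0.1],
  [-1.2, 28, 0, 0, 0.1],
  [-1.5, 35, 0, 0, 0.1],
  [-1.8, 42, 0, 0, 0.1],
  [-2.1, 49, 0, 0, 0.1],
  [-2.4, 56, 0, 0, 0.1],
  [-2.7, 63, 0, 0, 0.1],
  [-3, 70, 0, 0, 0.1],
  [-3.3, 75, 0, 0, 0.1],
  [-3.3, 78, 0, 0, 0.1],
])

```text
t: 14.0
ee_pos: [583.9, -251.7, 16.8]
orientation: [1.166, 1.221, -1.188]
ft_force: [0.0, -4.8, 0.4]
width: 39.5
```

```bash
python3 look.py 5
```

```text
14.1 [ 583.9 -251.5   16.7] [ 0.56 -1.05  1.75]
```

View pics/v5.png

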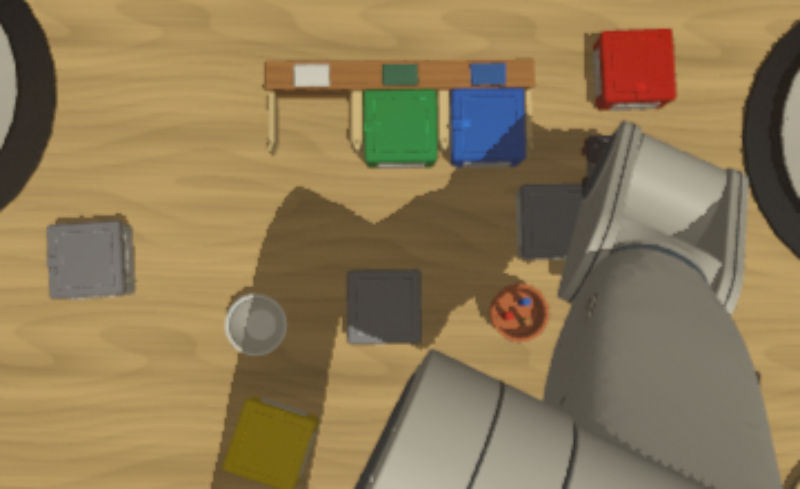

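View pics/w5.png

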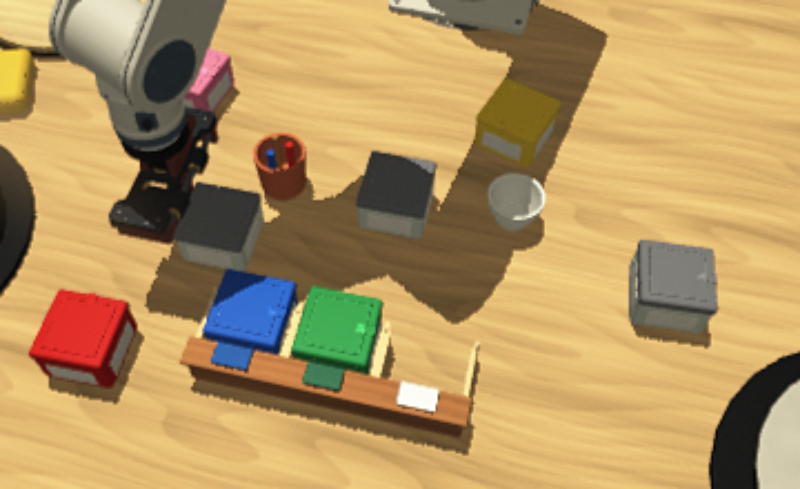

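>>> move_arm([
  [-0.3, 8, 0, 0, 0.1],
  [-0.6, 16, 0, 0, 0.1],
  [-0.9, 24, 0, 0, 0.1],
  [-1.2, 32, 0, 0, 0.1],
  [-1.6, 40, 0, 0, 0.1],
  [-2, 48, 0, 0, 0.1],
  [-2.3, 56, 0, 0, 0.1],
  [-2.6, 64, 0, 0, 0.1],
  [-3, 72, 0, 0, 0.1],
  [-3.3, 80, 0, 0, 0.1],
  [-3.6, 88, 0, 0, 0.1],
  [-4, 96, 0, 0, 0.1],
])

```text
t: 15.6
ee_pos: [579.8, -155.3, 16.8]
orientation: [1.167, 1.221, -1.189]
ft_force: [0.4, -4.3, 1.8]
width: 39.2
```

>>> move_arm([
  [-0.3, 8, 0, 0, 0.1],
  [-0.6, 16, 0, 0, 0.1],
  [-0.9, 24, 0, 0, 0.1],
  [-1.2, 32, 0, 0, 0.1],
  [-1.6, 40, 0, 0, 0.1],
  [-2, 48, 0, 0, 0.1],
  [-2.3, 56, 0, 0, 0.1],
  [-2.6, 64, 0, 0, 0.1],
  [-3, 72, 0, 0, 0.1],
  [-3.3, 80, 0, 0, 0.1],
  [-3.6, 88, 0, 0, 0.1],
  [-4, 96, 0, 0, 0.1],
])

```text
t: 17.1
ee_pos: [575.4, -59.1, 16.8]
orientation: [1.167, 1.221, -1.189]
ft_force: [0.6, -5.9, 0.8]
width: 39.4
```

```bash
python3 look.py 6
```

```text
17.2 [575.3 -58.3  16.7] [ 0.35  0.17 -0.08]
```

View pics/v6.png

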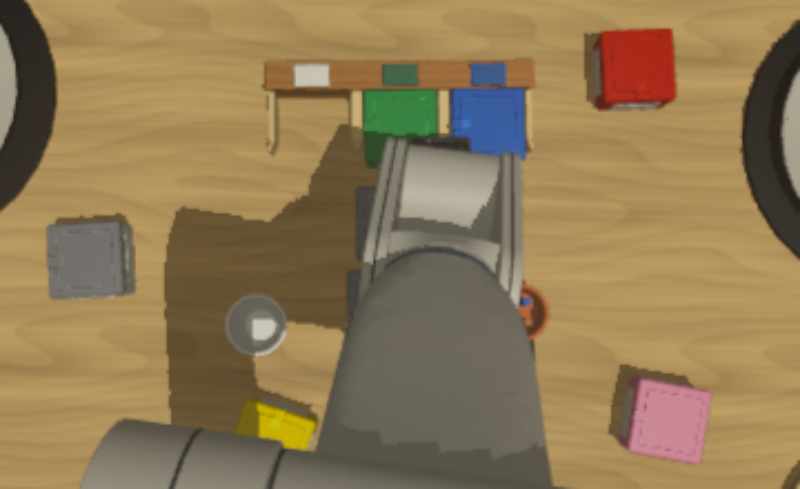

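View pics/w6.png

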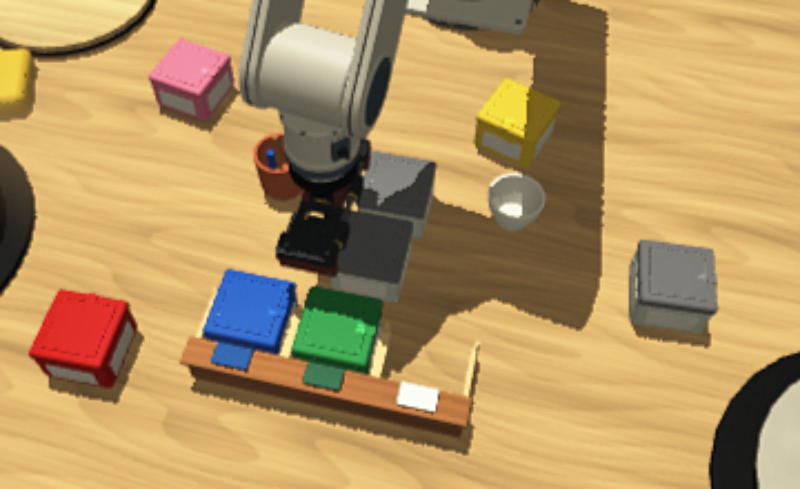

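>>> move_arm([
  [-0.3, 8, 0, 0, 0.1],
  [-0.6, 16, 0, 0, 0.1],
  [-0.9, 24, 0, 0, 0.1],
  [-1.2, 32, 0, 0, 0.1],
  [-1.6, 40, 0, 0, 0.1],
  [-2, 48, 0, 0, 0.1],
  [-2.3, 56, 0, 0, 0.1],
  [-2.6, 64, 0, 0, 0.1],
  [-3, 72, 0, 0, 0.1],
  [-3.3, 79, 0, 0, 0.1],
  [-3.6, 85, 0, 0, 0.1],
  [-3.6, 88, 0, 0, 0.1],
])

```text
t: 18.7
ee_pos: [571.2, 29.5, 16.7]
orientation: [1.166, 1.223, -1.19]
ft_force: [0.9, -6.5, 3.0]
width: 39.6
```

>>> move_arm([
  [0, 0, 0, 0, 0.1],
  [0, -15, 0, 0, 0.1],
  [0, -40, 10, 0, 0.1],
  [0, -80, 30, 0, 0.1],
  [0, -120, 50, 0, 0.1],
  [0, -120, 50, 0, 0.1],
])

```text
t: 19.45
ee_pos: [571.9, -93.5, 68.0]
orientation: [1.17, 1.219, -1.191]
ft_force: [0.1, -0.4, 0.2]
width: 39.0
```

```bash
python3 look.py 7;python3 - <<'E'
from meas import *
E
```

```text
19.55 [570.6 -91.   66.4] [-0.67 -0.6   0.12]
```

View pics/v7.png

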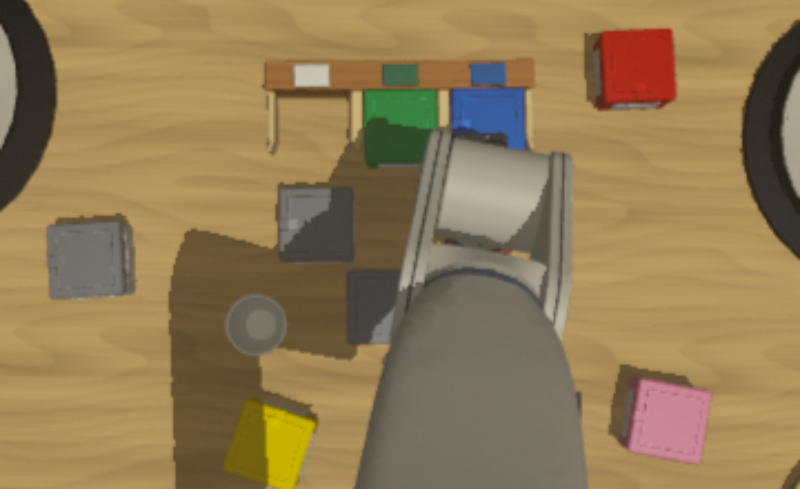

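View pics/w7.png

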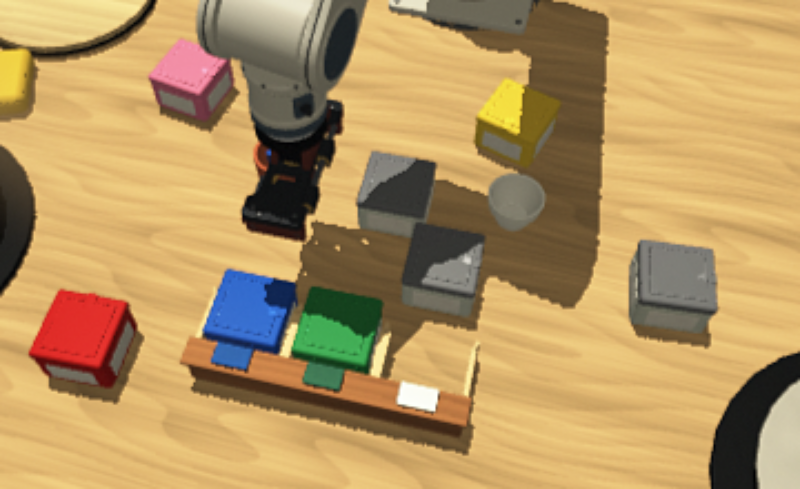

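```bash
python3 - <<'E'
from h import *
t=cv2.imread('pics/top7.png')[110:215,235:335];s=cv2.imread('pics/scene7.png')[205:305,330:390]
cv2.imwrite('pics/z7.png',cv2.resize(t,None,fx=5.6,fy=5.6,interpolation=cv2.INTER_CUBIC))
cv2.imwrite('pics/y7.png',cv2.resize(s,None,fx=6,fy=6,interpolation=cv2.INTER_CUBIC))
E
```

```text
(no output)
```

View pics/z7.png

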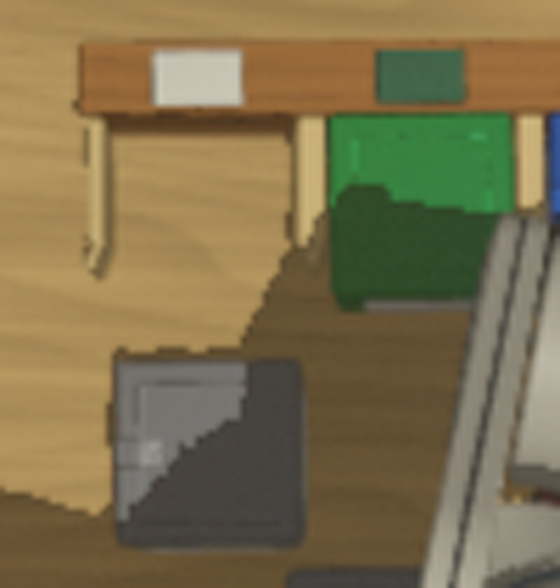

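View pics/y7.png

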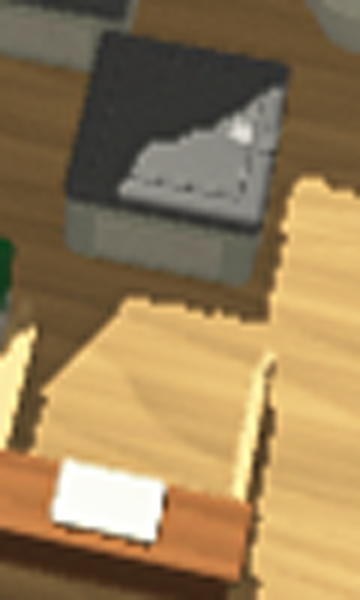

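```bash
python3 - <<'E'
from h import *
T=lambda p:(np.array(p,float)+.5)/5.6-.5+[235,110]
S=lambda p:(np.array(p,float)+.5)/6-.5+[330,205]
psi=.041;ex=np.array([np.cos(psi),np.sin(psi)]);ey=np.array([-ex[1],ex[0]])
for n,f,lid,chip,wl,wr in(('top',T,[(115,362),(301,359),(303,548),(116,547)],[(198,78)],[(104,130),(104,230)],[(297,130),(297,230)]),
   ('scene',S,[(103,32),(288,68),(262,228),(68,196)],[(109,501)],[(262,360),(236,496)],[(34,328),(6,450)])):
    L=plane(n,f(lid),62)[:,:2];c=plane(n,f(chip),50)[0,:2]
    print(n,L.mean(0).round(1),'sides',[np.linalg.norm(L[i]-L[i-1]).round(1) for i in range(4)],'yaw',[np.arctan2(*(L[1]-L[0])[::-1]).round(3),np.arctan2(*(L[2]-L[1])[::-1]).round(3)])
    home=c-58*ex;d=L.mean(0)-home;print('chip home',home.round(1),'tub in bay frame',(d@ex).round(1),(d@ey).round(1))
    a=plane(n,f(wl),40)[:,:2];b=plane(n,f(wr),40)[:,:2]
    print('wall y in bay frame L',((a-home)@ey).round(1),'R',((b-home)@ey).round(1),'yaw walls',np.arctan2(*(a[0]-a[1])[::-1]).round(3),np.arctan2(*(b[0]-b[1])[::-1]).round(3))
E
```

```text
top [572.3  81.8] sides [np.float64(85.2), np.float64(85.5), np.float64(87.2), np.float64(85.5)] yaw [np.float64(-1.524), np.float64(-3.099)]
chip home [691.9  91.6] tub in bay frame -119.9 -4.9
wall y in bay frame L [45.2 45.4] R [-45.7 -45.3] yaw walls 0.037 0.032
scene [577.9  88.2] sides [np.float64(86.6), np.float64(83.3), np.float64(82.8), np.float64(82.6)] yaw [np.float64(1.602), np.float64(0.061)]
chip home [689.5  95.8] tub in bay frame -111.7 -3.1
wall y in bay frame L [49.1 48.5] R [-46.2 -45.4] yaw walls -3.111 -3.086
```

>>> move_arm([
  [0, 0, 50, -0.15, 0.43],
  [-20, 20, 60, -0.33, 0.43],
  [-40, 50, 60, -0.51, 0.43],
  [-61, 80, 60, -0.69, 0.43],
  [-61, 110, 60, -0.87, 0.43],
  [-61, 140, 60, -1.05, 0.43],
  [-61, 177, 60, -1.23, 0.43],
  [-61, 177, 60, -1.41, 0.43],
  [-61, 177, 60, -1.57, 0.43],
  [-61, 177, 60, -1.57, 0.43],
  [-61, 177, 60, -1.57, 0.43],
  [-61, 177, 60, -1.57, 0.43],
])

```text
t: 21.05
ee_pos: [509.4, 86.1, 126.2]
orientation: [2.188, 0.054, -2.218]
ft_force: [0.6, 0.5, -0.4]
width: 25.0
```

```bash
python3 look.py 8;python3 -c "
from h import *
print(ctrl.get_obs()['qpos'].round(2))
from scipy.spatial.transform import Rotation as R
print(R.from_rotvec(ctrl.get_obs()['orientation']).as_matrix().round(3))"
```

```text
21.15 [509.6  86.  126.4] [-0.58 -0.68  0.5 ]
[0.14 0.41 1.93 0.01 0.82 1.66]
[[-0.013  0.041 -0.999]
 [ 0.006 -0.999 -0.041]
 [-1.    -0.007  0.013]]
```

View pics/w8.png

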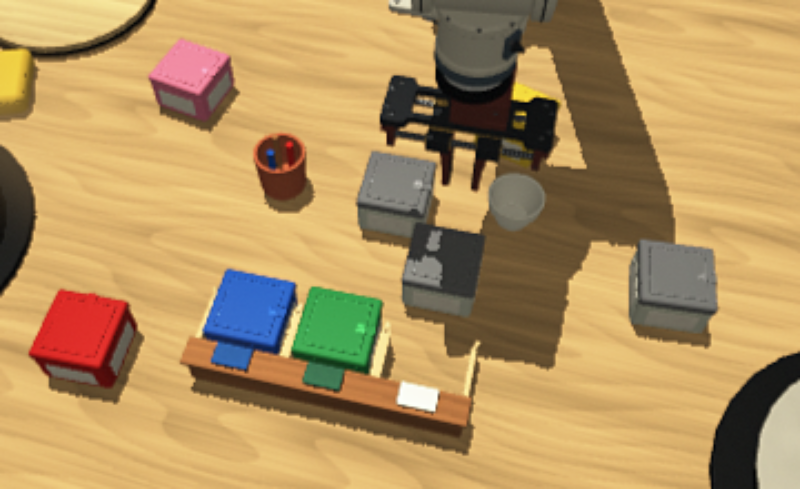

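```bash
python3 - <<'E'
from meas import *
im=cv2.imread('pics/scene8.png');print(tub('scene',im,(335,190)),tub('scene',im,(335,190),tol=40))
E
```

```text
(array([481. ,   6.1]), array([83.1, 86.1]), 2.42) (array([498.5,   8.7]), array([120.1,  90.8]), 1.92)
```

>>> move_arm([
  [0, 0, -50, 0, 0.43],
  [0, 0, -100, 0, 0.43],
  [0, 0, -110, 0, 0.43],
  [0, 0, -110, 0, 0.43],
])

```text
t: 21.65
ee_pos: [509.6, 85.9, 16.5]
orientation: [2.188, 0.053, -2.219]
ft_force: [-0.0, 1.0, -0.0]
width: 25.3
```

>>> move_arm([
  [6, 0, 0, 0, 0.43],
  [11, 0.2, 0, 0, 0.43],
  [15, 0.5, 0, 0, 0.43],
  [20, 1, 0, 0, 0.43],
  [26, 1.6, 0, 0, 0.43],
  [32, 2.2, 0, 0, 0.43],
  [38, 2.8, 0, 0, 0.43],
  [44, 3.4, 0, 0, 0.43],
  [50, 4, 0, 0, 0.43],
  [56, 4.6, 0, 0, 0.43],
  [61, 5.1, 0, 0, 0.43],
  [64, 5.4, 0, 0, 0.43],
])

```text
t: 23.15
ee_pos: [572.5, 91.2, 17.6]
orientation: [2.185, 0.053, -2.222]
ft_force: [-8.6, -1.2, 5.5]
width: 24.9
```

```bash
python3 look.py 9; python3 - <<'E'
from h import *
t=cv2.imread('pics/top9.png')[100:205,235:335];s=cv2.imread('pics/scene9.png')[215:315,310:400]
cv2.imwrite('pics/z9.png',np.hstack([cv2.resize(t,(400,420),interpolation=cv2.INTER_CUBIC),cv2.resize(s,(378,420),interpolation=cv2.INTER_CUBIC)]))
E
```

```text
23.25 [572.9  91.2  17.6] [-4.3  -0.43  2.53]
```

View pics/z9.png

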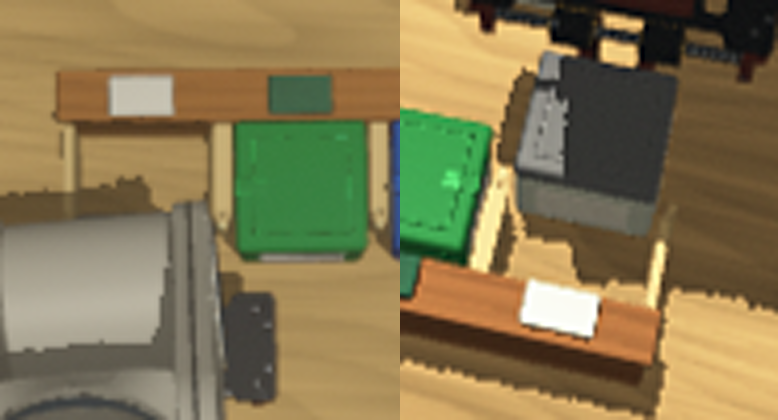

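```bash
python3 - <<'E'
from h import *
S=lambda p:(np.array(p,float)-[400,0]+.5)/4.2-.5+[310,215]
psi=.041;ex=np.array([np.cos(psi),np.sin(psi)]);ey=np.array([-ex[1],ex[0]])
home=np.array([689.5,95.8])
L=plane('scene',S([(540,51),(678,68),(657,203),(516,177)]),62)[:,:2]
d=(L.mean(0)-home);print(L.mean(0),[np.linalg.norm(L[i]-L[i-1]).round(1) for i in range(4)],(d@ex).round(1),(d@ey).round(1),[np.arctan2(*(L[i]-L[i-1])[::-1]).round(3) for i in range(4)])
im=cv2.imread('pics/scene9.png');cv2.imwrite('pics/x9.png',cv2.resize(im[215:300,325:385],None,fx=7,fy=7,interpolation=cv2.INTER_CUBIC))
E
```

```text
[631.66143327  92.71356637] [np.float64(88.7), np.float64(85.1), np.float64(93.6), np.float64(83.1)] -57.9 -0.7 [np.float64(-3.055), np.float64(1.693), np.float64(0.065), np.float64(-1.507)]
```

View pics/x9.png

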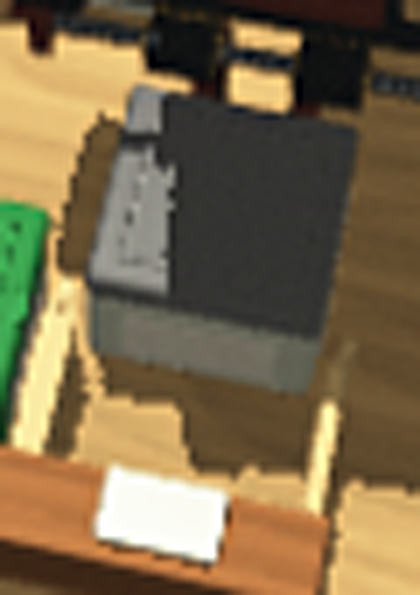

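>>> move_arm([
  [4, 0.3, 0, 0, 0.43],
  [8, 0.5, 0, 0, 0.43],
  [12, 0.8, 0, 0, 0.43],
  [16, 1.1, 0, 0, 0.43],
  [20, 1.4, 0, 0, 0.43],
])

```text
t: 23.88
ee_pos: [593.0, 92.6, 17.7]
orientation: [2.186, 0.053, -2.221]
ft_force: [-5.5, -1.6, 1.1]
width: 24.8
```

>>> move_arm([
  [4, 0.2, 0, 0, 0.43],
  [8, 0.4, 0, 0, 0.43],
  [12, 0.6, 0, 0, 0.43],
  [16, 0.8, 0, 0, 0.43],
  [20, 0.9, 0, 0, 0.43],
])

```text
t: 24.5
ee_pos: [612.9, 93.6, 17.7]
orientation: [2.185, 0.053, -2.222]
ft_force: [-6.6, -0.1, 1.3]
width: 24.9
```

```bash
python3 look.py 10; python3 - <<'E'
from h import *
im=cv2.imread('pics/scene10.png');cv2.imwrite('pics/x10.png',cv2.resize(im[215:300,315:395],None,fx=7,fy=7,interpolation=cv2.INTER_CUBIC))
E
```

```text
24.6 [613.7  93.6  17.7] [-3.47  0.33 -1.76]
```

View pics/x10.png

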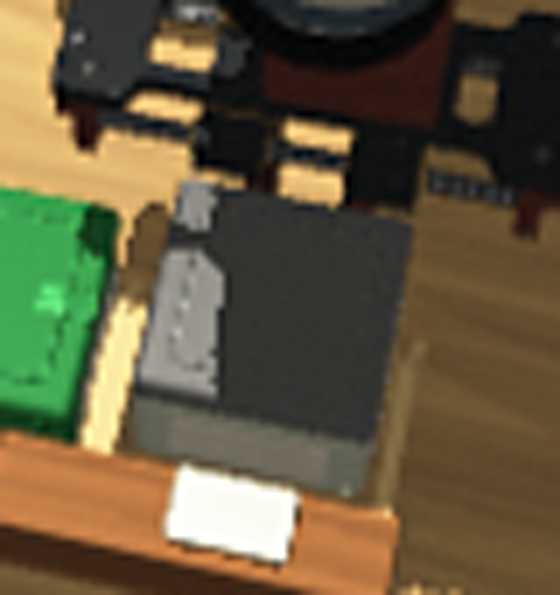

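>>> move_arm([
  [3, 0.1, 0, 0, 0.43],
  [6, 0.2, 0, 0, 0.43],
  [9, 0.4, 0, 0, 0.43],
  [12, 0.5, 0, 0, 0.43],
  [15, 0.6, 0, 0, 0.43],
])

```text
t: 25.22
ee_pos: [628.3, 94.2, 17.7]
orientation: [2.185, 0.053, -2.222]
ft_force: [-5.5, -0.4, 2.1]
width: 25.5
```

>>> move_arm([
  [1.5, 0, 0, 0, 0.43],
  [3, 0.1, 0, 0, 0.43],
  [4.5, 0.2, 0, 0, 0.43],
])

```text
t: 25.6
ee_pos: [632.3, 94.4, 17.7]
orientation: [2.184, 0.053, -2.223]
ft_force: [-5.9, -0.5, 2.1]
width: 24.6
```

>>> move_arm([
  [1, 0, 0, 0, 0.43],
  [2, 0, 0, 0, 0.43],
  [3, 0, 0, 0, 0.43],
])

```text
t: 25.98
ee_pos: [634.4, 94.4, 17.7]
orientation: [2.182, 0.053, -2.225]
ft_force: [-9.1, -0.1, 5.2]
width: 25.0
```

>>> move_arm([
  [0.5, 0, 0, 0, 0.43],
  [1, 0, 0, 0, 0.43],
])

```text
t: 26.22
ee_pos: [634.3, 94.4, 17.7]
orientation: [2.179, 0.053, -2.228]
ft_force: [-9.5, 0.0, 4.8]
width: 24.9
```

>>> move_arm([
  [0.7, 0, 0, 0, 0.43],
  [1.4, 0, 0, 0, 0.43],
])

```text
t: 26.48
ee_pos: [634.2, 94.4, 17.7]
orientation: [2.175, 0.053, -2.231]
ft_force: [-11.2, -0.2, 6.7]
width: 25.0
```

```bash
python3 look.py 11; python3 - <<'E'
from h import *
im=cv2.imread('pics/scene11.png');cv2.imwrite('pics/x11.png',cv2.resize(im[215:300,315:395],None,fx=7,fy=7,interpolation=cv2.INTER_CUBIC))
E
```

```text
26.575 [634.2  94.4  17.8] [-9.75  0.01  6.68]
```

View pics/x11.png

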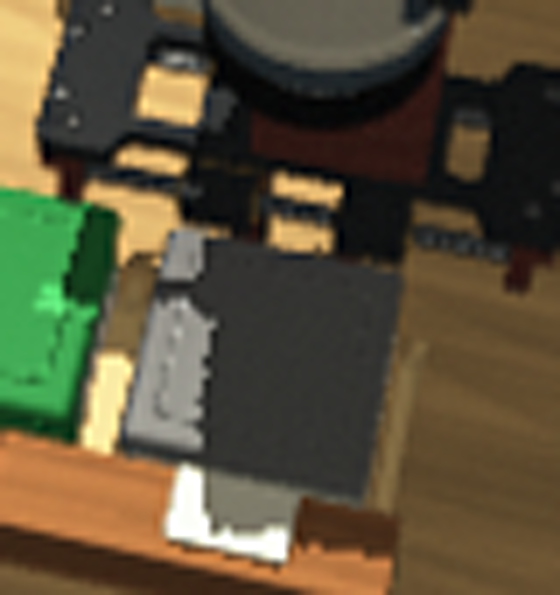

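>>> move_arm([
  [-2, 0, 0, 0, 0.43],
  [-6, 0, 0, 0, 0.43],
  [-15, -1, 0, 0, 0.43],
  [-30, -1, 0, 0, 0.43],
  [-50, -2, 30, 0, 0.43],
  [-70, -2, 80, 0, 0.43],
  [-110, -40, 130, 0, 0.43],
  [-150, -90, 160, 0, 0.43],
  [-180, -140, 180, 0, 0.43],
  [-180, -190, 180, 0, 0.43],
  [-180, -240, 180, 0, 0.43],
  [-180, -240, 180, 0, 0.43],
])

```text
t: 28.08
ee_pos: [453.4, -148.3, 198.0]
orientation: [2.179, 0.047, -2.232]
ft_force: [-0.5, 1.1, 0.3]
width: 25.4
```

```bash
python3 look.py 12; python3 - <<'E'
from meas import *
im=cv2.imread('pics/scene12.png');t=cv2.imread('pics/top12.png')
cv2.imwrite('pics/x12.png',cv2.resize(im[215:310,270:385],None,fx=6,fy=6,interpolation=cv2.INTER_CUBIC))
cv2.imwrite('pics/t12.png',cv2.resize(t[105:180,235:375],None,fx=5.6,fy=5.6,interpolation=cv2.INTER_CUBIC))
E
```

```text
28.175 [ 453.3 -145.6  197.5] [0.82 1.08 0.12]
```

View pics/x12.png

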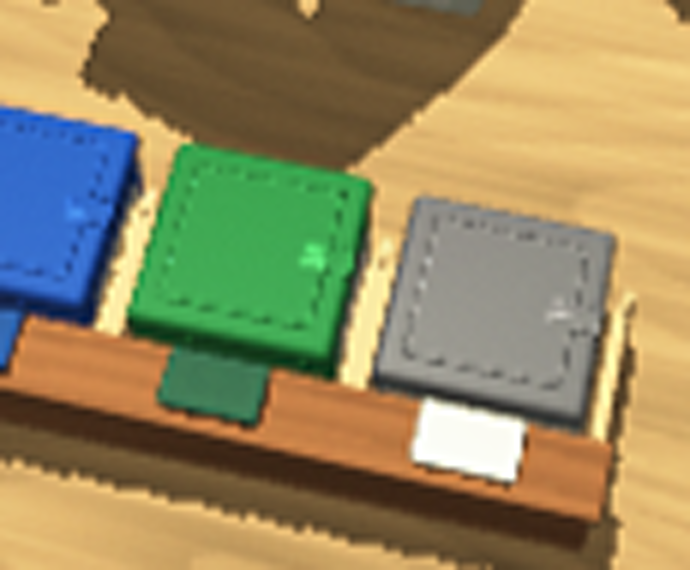

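View pics/t12.png

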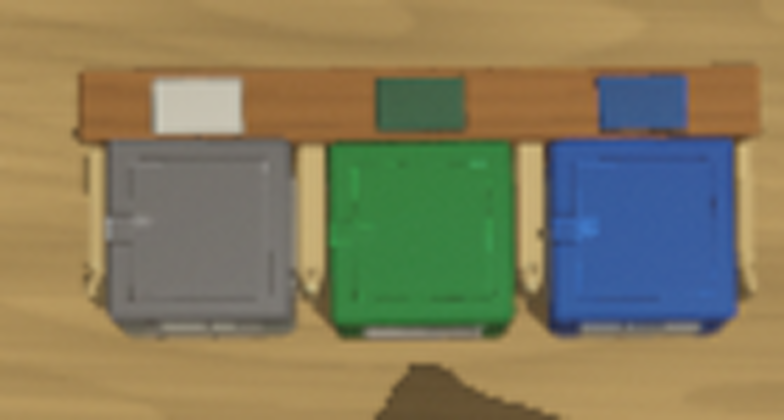

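View pics/v12.png

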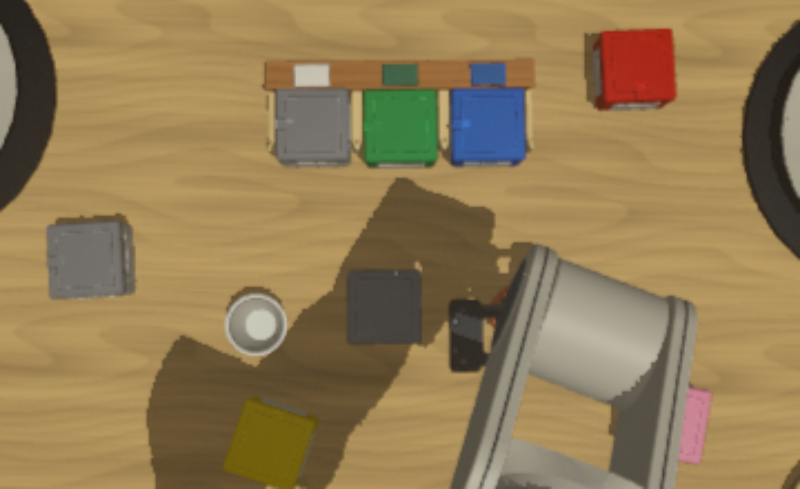

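```bash
python3 - <<'E'
from meas import *
psi=.041;ex=np.array([np.cos(psi),np.sin(psi)]);ey=np.array([-ex[1],ex[0]])
for n,q in(('top',[(270,147),(310,147),(350,147)]),('scene',[(348,265),(313,257),(273,248)])):
    im=cv2.imread(f'pics/{n}12.png');r=[tub(n,im,p) for p in q];print(n,*r,sep='\n ')
    if r[0] and r[1]: d=r[0][0]-r[1][0];print('white-green along',d@ex,d@ey)
E
```

```text
top
 (array([685.1,  89.3]), array([92.3, 89.7]), 2.14)
 (array([690.6, -12.5]), array([84.8, 85.8]), 3.53)
 (array([ 710.1, -114.7]), array([111.7,  82.5]), 1.86)
white-green along -1.3227471588865347 101.93988591299119
scene
 (array([694.9,  95.1]), array([90.6, 84.8]), 2.46)
 (array([692.9,  -7.4]), array([81.3, 84.2]), 3.16)
 (array([ 697.4, -109.8]), array([80.4, 83. ]), 2.54)
white-green along 6.199641934006767 102.33188378941387
```

```bash
python3 - <<'E'
from h import *
t=cv2.imread('pics/top12.png')
for u in (260,270,280,302,312,322,342,352,362): print(u,[tuple(int(v) for v in t[r,u]) for r in range(127,133)])
o=ctrl.get_obs();print(o['t'],o['ee_pos'],np.abs(o['qvel']).max())
E
```

```text
260 [(53, 99, 144), (57, 105, 150), (70, 106, 146), (97, 102, 106), (106, 113, 116), (100, 105, 109)]
270 [(176, 192, 197), (154, 172, 179), (70, 91, 115), (101, 106, 109), (106, 111, 114), (101, 107, 112)]
280 [(55, 99, 143), (55, 99, 143), (66, 92, 121), (95, 101, 105), (106, 111, 115), (103, 108, 112)]
302 [(57, 85, 79), (54, 90, 112), (54, 97, 136), (44, 86, 59), (60, 124, 55), (62, 127, 55)]
312 [(71, 96, 65), (57, 84, 94), (53, 96, 133), (48, 95, 66), (63, 128, 55), (63, 127, 55)]
322 [(57, 103, 148), (59, 106, 151), (52, 96, 128), (51, 102, 57), (63, 129, 55), (64, 129, 55)]
342 [(110, 77, 62), (56, 70, 92), (88, 89, 121), (145, 83, 55), (158, 91, 56), (149, 87, 55)]
352 [(126, 86, 63), (55, 66, 86), (84, 80, 105), (140, 80, 53), (156, 90, 56), (152, 87, 56)]
362 [(63, 111, 159), (60, 103, 149), (88, 73, 88), (144, 82, 54), (156, 90, 57), (157, 92, 59)]
28.175 [ 453.28061639 -145.55859034  197.511024  ] 0.03556759829408524
```

```bash
python3 -c "
from workcell import ctrl
print(ctrl.close_job())"
```

```text
the job is handed in; nothing more can be done
None
```

The full tub is in the bay with the white chip, pushed home against the back rail, and the job is handed in. No verdict was reported.

**Finding the full tub:** I nudged two of the three tubs. The one on the robot's right took about 5 N to push. The middle one took about 1.2–1.7 N, with one stray reading of 2.9 N. I did not nudge the left tub, because 5 N already matched only the full one.

**Moving it:** I slid the full tub with the two fingers side by side, first clear of the brush pot, then across in front of the rack, then slowly into the bay. I stopped when it no longer moved; the highest force reading was about 11 N. Handed in at about 28 s of the 72 s.

**Last checks:**
- **Seating:** In both pictures the tub lines up with the green and blue tubs, shows no gap at the rail and is about 1 mm off the centre line. Its angle is within about 0.01 rad of the rack's.
- **Other things:** The nudge moved the middle tub about 20 mm. The left tub, bowl and rack tubs look where they were. The arm partly hid the brush pot in the last picture.
- **Disagreements:** The two cameras differed by up to about 6 mm. Measuring the tub's final position automatically by colour also failed: its fore-aft offset from the green tub came out −1 mm in one view and +6 mm in the other. The tool also stopped about 5 mm short of my first estimate of home. For the final seating I relied on the firm stop and on comparing edges with the neighbouring tubs.

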